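# Wedge the rocking kneading slab

## Robot

A 7-joint arm with a two-finger parallel gripper is mounted at the origin on a cart in front of the work surface, level with it; the furniture and walls round the work are solid. World frame = base frame: x ahead of the robot, y to its left, z up, the work surface at z = 0. Lengths are in mm, angles in rad, forces in N, time in s.
With the tool pointing down it reaches from about 425 to 975 mm from the base axis. Payload 16.7 kg.
Tool frame: the origin (TCP) lies midway between the tips of the shut fingers; the grasp point (between the pads) lies 19 mm behind it; y points along the fingers, x is the direction in which the jaws open and shut, and the axes are right-handed (so a half turn about y gives the same grasp; the last joint's range is limited). The gripper opens to 85 mm and grips with 20 to 120 N. Pads are 22 mm wide; open, the fingers measure 114 mm over their backs; the gripper's body (76 mm by 85 mm) begins 54 mm behind the grasp point. The pads swing forward as they close: fully open they stand 13 mm farther back than shut.
Start: joints at [0.956, 0.426, 0.074, 1.606, -0.034, 1.111, -0.067], TCP at [303.132, -603.065, 231.302] pointing down, gripper open.
Joint ranges: [-2.85, 2.85], [-0.5, 2.14], [-1.23, 1.37], [0.21, 2.46], [-1.02, 4.16], [0.16, 2.05], [-2.73, 2.73]. Speed limits (rad/s): [1.89, 1.89, 2.39, 2.39, 3.01, 3.01, 3.01].

## Interface

Orientations are given as a unit quaternion [w, x, y, z].
In Python, from rig import status, eyes, ticket gives the robot as it stands.
- The arm moves only by the shell command python3 -m crank 'ROWS'. ROWS is JSON, a list of rows, each a list of 7 numbers: the shift along the tool's x, y, z in m, then the turn, a rotation vector about the tool's x, y, z in rad, then the opening, from 0 (shut) to 1 (fully open). A call has 1 to 5 rows; each row shifts and turns the pose as measured when the row begins, along the tool's axes as they then stand; what a row does not reach is not made up. A row lasts 1/12 s, in which the tool goes at most 41.7 mm and 7.16 degrees, less where a joint would pass 70% of its speed; a pose out of reach is approached as far as the arm can. A call is refused whole if a number of a shift passes 0.0417 or a number of a turn 0.125, either way. A call with a gripper value outside its range is refused whole. The fingers move at their own pace and stop on an object; the grip force is fixed at half the most. Time passes only in rows, so rows that do not move let the fingers close. It gives the time, the measured TCP pose, the force and the opening at its end, in the units of the state.
- status.observe(): the state, without advancing time (a new reading comes with each control period).
- eyes.camera(name): name is "scene" or "top" or "wrist"; returns (picture, depth): 420x560x3 uint8, red, green, blue; 420x560 float32, mm along the optical axis (not along the pixel's ray), 0 where there is no reading.
- eyes.camera_info(name): a dict with "camera_matrix" (3x3 intrinsics, pixels), "dist_coeffs" ([k1, k2, p1, p2, k3] as OpenCV has them; the pictures are not rectified), "xyz" and "orientation" of the camera in the world. Camera axes: x right, y up, looking along -z (the intrinsics and any distortion apply to the point x, -y, -z); pixel columns grow to the right and rows downward; lengths in mm; the calibration is good to about 2 mm. A picture is of the moment at which its call begins: read the wrist's pose just before it. camera_info takes no time and is no camera call; for the wrist camera it gives the pose at the moment of the call.
- ticket.hand_in(): hands the job in, once; it reports no verdict.
The state is a dict: "time": time; "q": joint angles; "qvel": joint speeds; "joint_efforts": joint torques, N m; "position": TCP position; "tcp_rot": TCP orientation; "force": force on the tool from outside, world axes, zero at the start; "torque": the same for the moment, N m; "width": opening from 0.0 (shut) to 1.0 (fully open).
Only numpy, scipy, OpenCV 4.12 (cv2) and the standard library are available. Lean on these libraries where they do the work, as an engineer would, in place of code of your own. Each camera call takes 0.05 s, during which the arm holds its last target.

## Task

The kneading slab rocks because its foot at the front right is too short. Press down on the slab's corner above that foot to feel it tip and let it come back, then push the loose wooden wedge along the table, nose first, under the short foot until the slab no longer rocks, and prove it with a firm press of about 10 N on the same corner, kept up for a second, before taking the hand away. Only press and push with the fingers: do not lift the wedge or the slab, do not shove the slab along, and leave the other things alone.

Things in the scene. Friction and masses are not known exactly. Their poses are not given: they have to be found in the camera images.
- stand: kneading slab: light stone slab in a wooden frame, 152 x 204 mm, top 64 mm up, about 3 kg, loose, on four round feet 18 mm across at x = +-55, y = +-80 mm; frame underside 24 mm up. Origin at table level below its centre, z up, x across the short side away from the robot, y along the long side to the robot's left. It stands level on three feet; the one at x = -55, y = -80 mm is short
- stand_corner (a point): point on the slab's flat top, 64 mm above the table, straight above the short foot; axes as the slab's. About 4 N down here tips the slab by 0.07 to 0.13 rad, until the short foot meets the table; let go, it falls back level. Shoving the slab sideways takes 12 N or more
- short_foot (a point): point on the axis of the short foot (the slab's right corner nearer the robot), 8 mm above the table; the foot's rim is 9 mm from the axis. The foot ends 6 to 10 mm above the table: how much is not told and differs each time
- wedge: loose plain wooden wedge, 110 x 40 mm, 80 g, flat on the table to the right of the slab. Origin at the centre of the underside, z up; thin nose at +y (2 mm thick at y = +55 mm), top rising evenly to 22 mm at y = -40 mm, flat from there to the back at y = -55 mm. It points roughly at the short foot, nose 25 to 60 mm short of its rim, up to 15 mm to one side, up to 0.12 rad askew
- wedge_nose (a point): middle of the wedge's nose edge, on the table level; axes as the wedge's
- wedge_back (a point): middle of the wedge's upright back face (40 mm wide, 22 mm high), 11 mm above the table; axes as the wedge's. Pushed here towards +y the wedge slides nose first (0.5 N on the free table) and stiffens markedly when it jams under the foot
- stamp_0: bystander: wooden stamp block 55 x 22 x 21 mm; origin at the centre of its underside
- ink_tin: bystander: little black round tin, 36 mm across, 21 mm high; origin at the centre of its underside
- rolling_pin: bystander: short wooden rolling pin, 98 mm long, 28 mm thick; origin at the centre of its underside
- ruler: bystander: wooden ruler 165 x 18 x 9 mm, left of the slab; origin at the centre of its underside
- can_tools: bystander: dark can with wooden tools, 73 mm across, 186 mm high, at the right end; origin at the centre of its underside
- tray_dish_1: bystander: square clay dish, 115 mm wide, 39 mm high, at the right; origin at the centre of its underside

How it is judged (in metres and radians):
On the way, in this order (a step that is already met when the one before it is completed fails the run):
1. the fingers press the corner above the short foot and the slab tips (contact force between the fingers and stand above 1.5 N and angle between stand's own z axis and vertical above 0.035 rad and horizontal distance between the grasp point and stand_corner below 0.04 m), for 0.1 s.
2. the wedge's nose is under the short foot and the slab is level (y of wedge_nose in the frame of stand between -0.08 and -0.02 m and horizontal distance between wedge_nose and short_foot below 0.05 m and x of short_foot in the frame of wedge between -0.019 and 0.019 m and angle between stand's own z axis and vertical below 0.018 rad), for 0.2 s.
3. the corner above the short foot is pressed firmly and the slab does not rock (all of step 2 and horizontal distance between the grasp point and stand_corner below 0.04 m and contact force between the fingers and stand above 5 N), for 0.4 s.
At the end, for the whole second after the job is handed in: the wedge lies flat on the table at rest, its nose past the middle of the short foot (at most 50 mm beyond it) and the foot over the wedge's width; the slab is at rest, level within 0.018 rad, within 40 mm of where it stood (all of step 2 and angle between wedge's own z axis and vertical below 0.05 rad and height (world z) of wedge below 0.004 m and distance of stand from where it was at the start of the episode below 0.04 m and linear speed of each of stand, wedge below 0.01 m/s); the robot touches nothing.
It fails at once if the wedge is lifted or stood up (height (world z) of wedge above 0.012 m or angle between wedge's own z axis and vertical above 0.3 rad).
It fails at once if the slab is lifted or nearly overturned (height (world z) of stand above 0.02 m or angle between stand's own z axis and vertical above 0.25 rad).
It fails at once if the slab is shoved more than 40 mm along the table (distance of stand from where it was at the start of the episode above 0.04 m).
It fails at once if a bystander is moved more than 30 mm (distance of any of stamp_0, ink_tin, rolling_pin, ruler, can_tools, tray_dish_1 from where it was at the start of the episode above 0.03 m).
It also fails if it takes over 58 s, if anything falls off the work surface, if the arm or the gripper's body presses on something with over 40 N, if the wrist force passes 120 N, or if a joint passes its speed limit or range.

## Working session

There is one attempt and no reset: what is moved stays moved. The work goes in short steps, Python scripts to look and compute and a shell command to move; the robot and the scene stay as the last step left them, time stands still between calls to the robot, and variables do not carry over. Pictures are saved under pics/ and viewed, and the job is handed in when it is done.

```bash
ls; mkdir -p pics; cat > h.py <<'E'
import numpy as np, cv2
from scipy.spatial.transform import Rotation as R
from rig import status, eyes, ticket
def rot(q): return R.from_quat([q[1],q[2],q[3],q[0]])
def snap(n,f):
    p,d=eyes.camera(n); cv2.imwrite('pics/'+f+'.png',p[:,:,::-1]); np.save('pics/'+f+'.npy',d); return p,d
def world(n,uv,d=None,z=None,info=None):
    i=info or eyes.camera_info(n); K=np.array(i['camera_matrix'],float); D=np.array(i['dist_coeffs'],float)
    n_=cv2.undistortPoints(np.array(uv,float).reshape(-1,1,2),K,D).reshape(-1,2)
    r=np.c_[n_[:,0],-n_[:,1],-np.ones(len(n_))]; Rm=rot(i['orientation']).as_matrix(); o=np.array(i['xyz'],float)
    w=r@Rm.T
    if z is not None: s=(z-o[2])/w[:,2]
    else: s=np.array(d,float)
    return o+w*np.reshape(s,(-1,1))
def pix(n,P,info=None):
    i=info or eyes.camera_info(n); Rm=rot(i['orientation']).as_matrix()
    c=(np.array(P,float).reshape(-1,3)-np.array(i['xyz']))@Rm; c=c*[1,-1,-1]
    return cv2.projectPoints(c,np.zeros(3),np.zeros(3),np.array(i['camera_matrix'],float),np.array(i['dist_coeffs'],float))[0].reshape(-1,2)
E
python3 - <<'E'
from h import *
s=status.observe();print(s)
for n in('top','scene','wrist'):
    print(n,eyes.camera_info(n)); snap(n,n+'0')
E
```

```text
pics
{'time': 0.0, 'q': array([ 0.95546983,  0.42675114,  0.0738642 ,  1.6065928 , -0.0340756 ,
        1.11080276, -0.06709272]), 'qvel': array([ 3.38136109e-04,  8.54507169e-04, -3.11443560e-04,  1.13196107e-05,
       -2.19746577e-04, -1.38817878e-04,  7.82930620e-05]), 'joint_efforts': array([-3.19153252e-03, -9.49842811e+01,  3.75795722e+00, -4.63506711e+01,
        1.90277706e-02,  1.00329181e-02,  2.28121172e-05]), 'position': array([ 302.9642463 , -602.74074535,  230.60451008]), 'tcp_rot': array([ 0.60210248, -0.6016991 ,  0.37151091, -0.37068914]), 'force': array([-0.46161434,  0.4139693 , -0.16741197]), 'torque': array([0.05177747, 0.00204474, 0.01411724]), 'width': 1.0006089941393708}
top {'camera_matrix': array([[441.33199586,   0.        , 281.2556781 ],
       [  0.        , 441.33199586, 206.1514508 ],
       [  0.        ,   0.        ,   1.        ]]), 'dist_coeffs': array([-0.07036728,  0.        ,  0.        ,  0.        ,  0.        ]), 'xyz': array([ 345.54221954, -209.53167815, 1191.64826267]), 'orientation': array([-0.70492914, -0.05153826,  0.04429909,  0.70601438])}
scene {'camera_matrix': array([[427.96474195,   0.        , 283.37311766],
       [  0.        , 427.96474195, 212.61767056],
       [  0.        ,   0.        ,   1.        ]]), 'dist_coeffs': array([0.00251355, 0.        , 0.        , 0.        , 0.        ]), 'xyz': array([ 66.71013952, 466.35396807, 753.21084539]), 'orientation': array([-0.26482855, -0.12365496,  0.40008879,  0.86862204])}
wrist {'camera_matrix': array([[316.38054655,   0.        , 273.54299236],
       [  0.        , 316.38054655, 208.67996985],
       [  0.        ,   0.        ,   1.        ]]), 'dist_coeffs': array([-0.07088043,  0.        ,  0.        ,  0.        ,  0.        ]), 'xyz': array([ 374.90395515, -567.68805243,  373.48803151]), 'orientation': array([ 0.84082855, -0.13236812,  0.08336416, -0.51820503])}
```

View pics/top0.png

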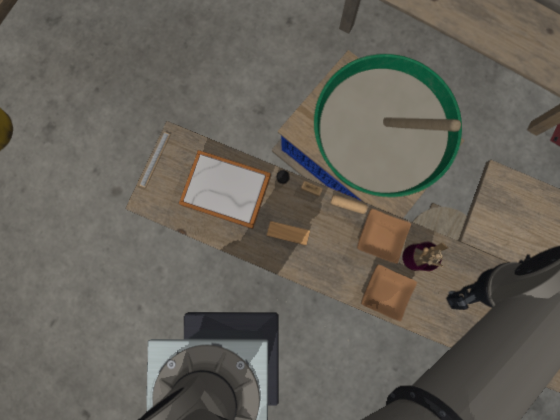

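View pics/scene0.png

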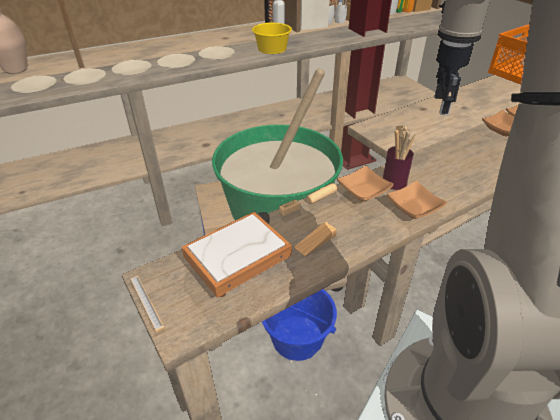

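View pics/wrist0.png

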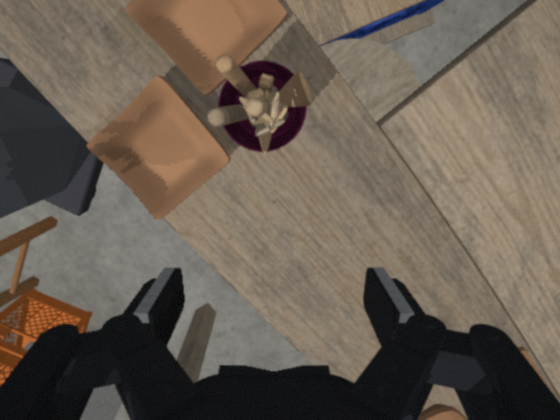

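The top view shows the slab around (225,188), the wedge around (288,233) and the tin around (283,177). I'll enlarge it and use the depth.

```bash
python3 - <<'E'
from h import *
p=cv2.imread('pics/top0.png'); c=p[140:260,170:330]
cv2.imwrite('pics/topc.png',cv2.resize(c,None,fx=5,fy=5,interpolation=cv2.INTER_CUBIC))
p=cv2.imread('pics/scene0.png'); c=p[185:305,170:350]
cv2.imwrite('pics/scenec.png',cv2.resize(c,None,fx=4.4,fy=4.4,interpolation=cv2.INTER_CUBIC))
E
```

```text
(no output)
```

View pics/topc.png

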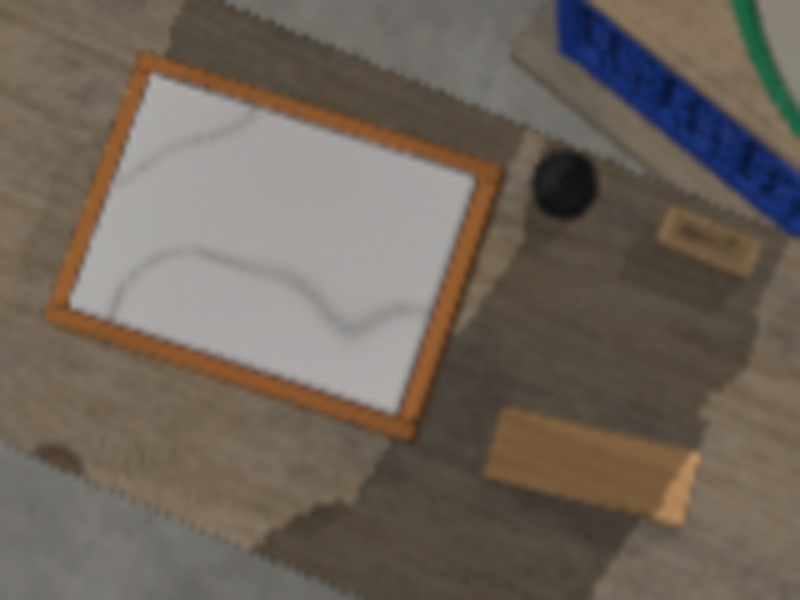

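View pics/scenec.png

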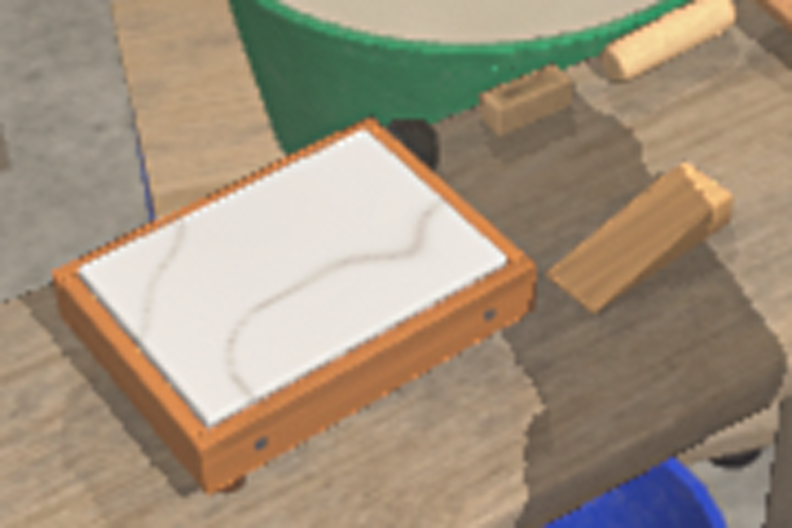

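```bash
python3 - <<'E'
from h import *
f=lambda L,o,k:[((u+.5)/k-.5+o[0],(v+.5)/k-.5+o[1]) for u,v in L]
S=world('top',f([(143,57),(500,168),(412,438),(48,315)],(170,140),5),z=64); print(S.round(1))
print('sides',[np.linalg.norm(S[i]-S[(i+1)%4]).round(1) for i in range(4)])
c=S.mean(0); yv=(S[0]-S[1]+S[3]-S[2])[:2]; yaw=np.arctan2(-yv[0],yv[1]); print('slab',c,yaw)
# depth check
d=np.load('pics/top0.npy')
for uv in [(225,188),(235,210),(270,215),(283,177),(265,200)]: print(uv,world('top',[uv],d=[d[uv[1],uv[0]]]).round(1))
i=eyes.camera_info('scene')
S2=world('scene',f([(58,282),(372,122),(537,268),(205,432)],(170,185),4.4),z=64);print('scene order farL farR nearR nearL',S2.round(1))
N=world('top',f([(504,408),(486,475)],(170,140),5),z=2);B=world('top',f([(700,455),(684,525)],(170,140),5),z=22)
N2=world('scene',f([(550,277),(597,312)],(170,185),4.4),z=2)
print(N.round(1),B.round(1),N2.round(1)); n=N.mean(0);b=B.mean(0);print('wedge nose',n,'back',b,np.linalg.norm((n-b)[:2]),'yaw',np.arctan2(-(n-b)[0],(n-b)[1]))
T=rot(status.observe()['tcp_rot']).as_matrix();print(T.round(3))
E
```

```text
[[ 646.8   21.    64. ]
 [ 586.2 -167.7   64. ]
 [ 445.1 -122.9   64. ]
 [ 509.4   67.1   64. ]]
sides [np.float64(198.2), np.float64(148.0), np.float64(200.6), np.float64(145.0)]
slab [546.88671611 -50.6262681   64.        ] -0.31833401672497263
(225, 188) [[547.8 -51.5  62. ]]
(235, 210) [[489.6 -78.8  65.1]]
(270, 215) [[ 484.8 -166.5   -6.9]]
(283, 177) [[ 585.5 -202.3   17.6]]
(265, 200) [[ 525.7 -152.8   -2.8]]
scene order farL farR nearR nearL [[ 638.3   28.6   64. ]
 [ 580.6 -162.5   64. ]
 [ 439.6 -116.8   64. ]
 [ 510.1   62.4   64. ]]
[[ 466.8 -167.9    2. ]
 [ 430.5 -158.3    2. ]] [[ 439.5 -272.8   22. ]
 [ 402.4 -264.    22. ]] [[ 463.1 -167.3    2. ]
 [ 427.  -159.     2. ]]
wedge nose [ 448.67495761 -163.12876131    2.        ] back [ 420.97822203 -268.38988805   22.        ] 108.84398910309123 yaw -0.2572920763158446
[[ 0.449 -0.     0.893]
 [-0.893  0.001  0.449]
 [-0.001 -1.    -0.   ]]
```

The slab sits at about (546,-49) with yaw -0.318, which puts the short foot near (469,-108). The wedge nose is near (448,-163) with yaw -0.26. I'll turn the tool so its z axis runs along the push direction and move over the corner.

```bash
python3 -m crank '[[0,0,0,0,-0.12,0,0],[0,0,0,0,-0.12,0,0],[0,0,0,0,-0.12,0,0],[0,0,0,0,-0.12,0,0],[0,0,0,0,-0.12,0,0]]'; python3 -m crank '[[0,0,0,0,-0.12,0,0],[0,0,0,0,-0.12,0,0],[0,0,0.04,0,0,0,0],[0,0,0.04,0,0,0,0],[0,0,0.04,0,0,0,0]]'
cat >> h.py <<'E'
def to(P,yaw=None):
    s=status.observe(); T=rot(s['tcp_rot']).as_matrix(); p=np.array(s['position'])
    print('t',round(s['time'],2),'p',p.round(1),'zaz',round(float(np.arctan2(T[1,2],T[0,2])),3),'down',T[:,1].round(3),'F',np.round(s['force'],2),'w',round(s['width'],3))
    if P is not None: print('tool shift mm',(T.T@(np.array(P)-p)).round(1))
E
python3 -c "
from h import *
to([469,-108,160])"
```

```text
time: 0.57
position: [303.0, -601.9, 229.1]
tcp_rot: [0.687, -0.685, 0.171, -0.169]
force: [0.3, 0.1, -0.2]
width: 0.301
time: 0.98
position: [326.1, -488.3, 226.1]
tcp_rot: [0.703, -0.701, 0.085, -0.08]
force: [1.9, 0.8, 0.0]
width: -0.001
t 0.98 p [ 326.1 -488.3  226.1] zaz 1.337 down [-0.006  0.004 -1.   ] F [1.87 0.81 0.05] w -0.001
tool shift mm [ 51.4  66.7 402.9]
```

```bash
python3 -m crank '[[0.005,0,0.041,0,0,0,0],[0.005,0,0.041,0,0,0,0],[0.005,0,0.041,0,0,0,0],[0.005,0,0.041,0,0,0,0],[0.005,0,0.041,0,0,0,0]]'; python3 -m crank '[[0.005,0,0.036,0,0,0,0],[0.005,0,0.036,0,0,0,0],[0.005,0,0,0,0,0,0],[0,0,0,0,0,0,0],[0,0,0,0,0,0,0]]'
python3 -c "
from h import *
to([469,-108,160])
np.save('wi.npy',eyes.camera_info('wrist'),allow_pickle=True)
snap('wrist','w1')"
```

```text
time: 1.4
position: [395.3, -290.4, 225.5]
tcp_rot: [0.703, -0.701, 0.087, -0.081]
force: [1.4, -1.1, 1.1]
width: -0.001
time: 1.82
position: [429.9, -211.2, 226.1]
tcp_rot: [0.704, -0.701, 0.082, -0.077]
force: [0.6, -0.9, -0.3]
width: -0.0
t 1.82 p [ 429.9 -211.2  226.1] zaz 1.345 down [-0.006  0.004 -1.   ] F [ 0.59 -0.93 -0.29] w -0.0
tool shift mm [ 15.5  66.3 109.1]
```

View pics/w1.png

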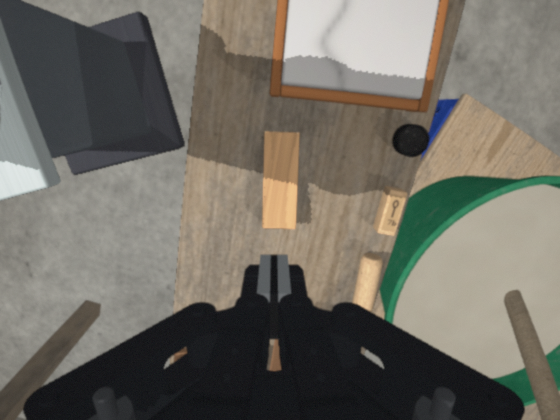

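```bash
python3 - <<'E'
import cv2
p=cv2.imread('pics/w1.png'); c=p[70:240,240:440]
cv2.imwrite('pics/w1c.png',cv2.resize(c,None,fx=3.5,fy=3.5,interpolation=cv2.INTER_CUBIC))
E
```

```text
(no output)
```

View pics/w1c.png

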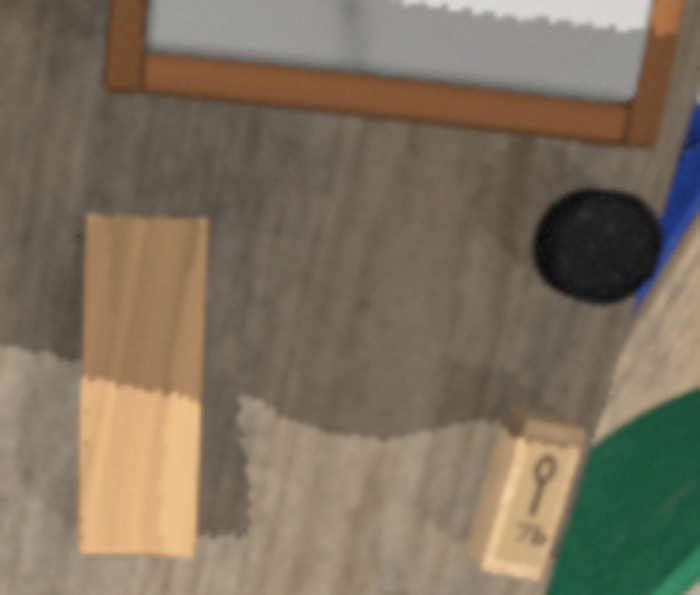

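```bash
python3 - <<'E'
from h import *
i=np.load('wi.npy',allow_pickle=True).item()
print(i['xyz'],rot(i['orientation']).as_matrix().round(2))
f=lambda L,o=(240,70),k=3.5:[((u+.5)/k-.5+o[0],(v+.5)/k-.5+o[1]) for u,v in L]
d=np.load('pics/w1.npy')
for uv in f([(250,90),(250,75),(250,60),(400,60),(120,70),(590,120),(140,300),(140,500),(300,300)]):
    u,v=int(round(uv[0])),int(round(uv[1])); print(u,v,world('w',[(u,v)],d=[d[v,u]],info=i).round(1))
print('slab C,B @64',world('w',f([(108,93),(655,147)]),z=64,info=i).round(1))
print('slab C,B @24',world('w',f([(108,93),(655,147)]),z=24,info=i).round(1))
N=world('w',f([(86,214),(208,218)]),z=2,info=i);B=world('w',f([(80,553),(194,556)]),z=22,info=i)
n=N.mean(0);b=B.mean(0);v=n-b;print(N.round(1),B.round(1),n,b,np.linalg.norm(v[:2]),'yaw',np.arctan2(-v[0],v[1]))
c=np.array([546,-49]);
for z in(64,24):
  yaw=-.318;x=np.array([np.cos(yaw),np.sin(yaw)]);y=np.array([-x[1],x[0]])
  P=[list(c+sx*76*x-102*y)+[z] for sx in(-1,1)]
  q=pix('w',P,info=i); print(z,((q-[240,70]+.5)*3.5-.5).round(0))
E
```

```text
[ 449.51987577 -134.8315184   369.13139176] [[ 0.97  0.21  0.08]
 [-0.22  0.93  0.3 ]
 [-0.01 -0.31  0.95]]
311 95 [[ 483.7 -130.6   59.7]]
311 91 [[ 484.3 -127.1   60.1]]
311 87 [[ 485.  -123.7   60. ]]
354 87 [[ 523.3 -132.2   62.6]]
274 90 [[ 451.1 -118.7   60.8]]
408 104 [[ 572.4 -158.    58.6]]
280 155 [[ 442.4 -186.1    7.7]]
280 212 [[ 428.3 -248.5   21.1]]
325 155 [[ 4.934e+02 -1.988e+02 -3.000e-01]]
slab C,B @64 [[ 446.8 -123.5   64. ]
 [ 587.1 -168.2   64. ]]
slab C,B @24 [[ 446.4 -122.    24. ]
 [ 605.2 -172.6   24. ]]
[[ 430.8 -156.1    2. ]
 [ 469.1 -166.2    2. ]] [[ 404.  -262.6   22. ]
 [ 441.1 -272.1   22. ]] [ 449.93724513 -161.13799851    2.        ] [ 422.59229201 -267.38151686   22.        ] 109.7061149253163 yaw -0.2519123619533961
64 [[ 89.  92.]
 [653. 153.]]
24 [[ 93.  97.]
 [593. 150.]]
```

The slab's right corners read (447,-123) and (587,-168), so the foot is at about (470,-109). The wedge nose is at (450,-161) and its back at (422,-267), about 7 mm off laterally, which is fine. Now I'll go over the corner.

```bash
python3 -m crank '[[0.005,0.02,0.036,0,0,0,0],[0.005,0.03,0.036,0,0,0,0],[0.005,0.03,0.036,0,0,0,0],[0,0.03,0,0,0,0,0],[0,0.02,0,0,0,0,0]]'; python3 -m crank '[[0,0.015,0,0,0,0,0],[0,0,0,0,0,0,0],[0,0,0,0,0,0,0]]'
python3 -c "
from h import *
to([470,-109,66])"
```

```text
time: 2.28
position: [470.1, -117.0, 98.8]
tcp_rot: [0.702, -0.702, 0.084, -0.086]
force: [-0.6, -1.5, -0.9]
width: -0.001
time: 2.53
position: [467.0, -118.5, 78.7]
tcp_rot: [0.702, -0.701, 0.087, -0.084]
force: [0.3, -0.3, 0.3]
width: -0.003
t 2.53 p [ 467.  -118.5   78.7] zaz 1.327 down [-0.004  0.002 -1.   ] F [ 0.33 -0.31  0.25] w -0.003
tool shift mm [ 0.7 12.7 10. ]
```

```bash
python3 -m crank '[[0.001,0.004,0.01,0,0,0,0],[0,0.006,0,0,0,0,0],[0,0.002,0,0,0,0,0],[0,0.002,0,0,0,0,0]]'; for i in 1; do python3 -m crank '[[0,0.002,0,0,0,0,0],[0,0.002,0,0,0,0,0]]'; done
python3 -c "
from h import *
to([470,-109,64])"
```

```text
time: 2.87
position: [471.1, -113.1, 67.1]
tcp_rot: [-0.701, 0.702, -0.088, 0.088]
force: [0.8, 0.2, -0.3]
width: 0.001
time: 3.03
position: [471.4, -114.4, 63.8]
tcp_rot: [-0.701, 0.702, -0.088, 0.089]
force: [-0.4, -0.1, 1.6]
width: -0.0
t 3.03 p [ 471.4 -114.4   63.8] zaz 1.32 down [ 0.    -0.001 -1.   ] F [-0.43 -0.11  1.64] w -0.0
tool shift mm [-2.7 -0.3  4.9]
```

```bash
for i in 1 2 3; do python3 -m crank '[[0,0.003,0.001,0,0,0,0],[0,0,0,0,0,0,0]]'; done
```

```text
time: 3.2
position: [471.3, -114.3, 60.6]
tcp_rot: [-0.701, 0.702, -0.089, 0.089]
force: [-1.1, 1.1, -0.0]
width: -0.001
time: 3.37
position: [471.7, -113.7, 57.8]
tcp_rot: [-0.701, 0.702, -0.089, 0.089]
force: [0.0, 1.3, 1.8]
width: -0.0
time: 3.53
position: [471.9, -113.9, 57.1]
tcp_rot: [-0.7, 0.703, -0.089, 0.09]
force: [-6.4, 5.0, 13.7]
width: -0.001
```

```bash
python3 -m crank '[[0,0,0,0,0,0,0],[0,0,0,0,0,0,0]]'; python3 -c "
from h import *
to(None); snap('scene','s_tip')"; python3 -m crank '[[0,-0.001,0,0,0,0,0],[0,-0.003,0,0,0,0,0],[0,-0.003,0,0,0,0,0],[0,-0.003,0,0,0,0,0],[0,-0.005,0,0,0,0,0]]';  python3 -m crank '[[0,-0.02,0,0,0,0,0],[0,-0.02,0,0,0,0,0],[0,-0.02,-0.03,0,0,0,0],[0,0,-0.04,0,0,0,0],[0,0,-0.04,0,0,0,0]]'; python3 -c "
from h import *
to([420,-292,110])
p,d=snap('scene','s2')
a=cv2.imread('pics/s_tip.png')[185:305,170:350];b=cv2.imread('pics/s2.png')[185:305,170:350]
cv2.imwrite('pics/cmp.png',cv2.resize(np.hstack([a,b]),None,fx=2.2,fy=2.2,interpolation=cv2.INTER_CUBIC))"
```

```text
time: 3.7
position: [471.9, -113.6, 58.0]
tcp_rot: [-0.7, 0.703, -0.089, 0.09]
force: [-1.3, 0.1, 1.4]
width: -0.0
t 3.7 p [ 471.9 -113.6   58. ] zaz 1.318 down [ 0.001 -0.005 -1.   ] F [-1.27  0.08  1.43] w -0.0
time: 4.17
position: [471.9, -113.2, 73.3]
tcp_rot: [-0.7, 0.703, -0.089, 0.089]
force: [0.5, 0.9, 0.9]
width: 0.0
time: 4.58
position: [446.9, -214.5, 139.1]
tcp_rot: [-0.701, 0.703, -0.083, 0.085]
force: [0.4, -0.8, 0.1]
width: 0.003
t 4.58 p [ 446.9 -214.5  139.1] zaz 1.333 down [ 0.002 -0.002 -1.   ] F [ 0.41 -0.78  0.14] w 0.003
tool shift mm [ -8.   29.3 -81.7]
```

View pics/cmp.png

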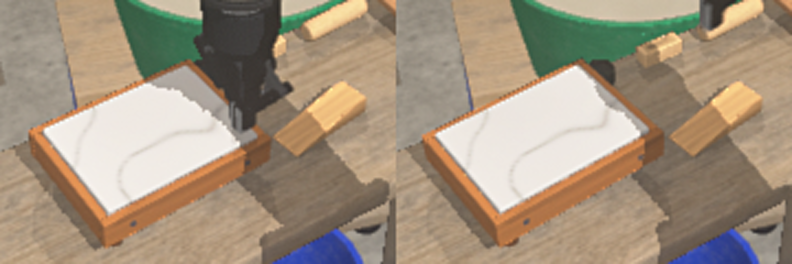

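The left crop (tipped) shows the slab's right corner lowered at about (262,145), and in the right crop it is level again at about (655,145). The force readings were noisy, with only one clearly above 1.5 N, so I'll repeat the press with a longer hold. There is plenty of time for it.

```bash
python3 -m crank '[[0,0,0.04,0,0,0,0],[0,0,0.04,0,0,0,0],[0,0.02,0.028,0,0,0,0],[0,0.02,0,0,0,0,0],[0,0.02,0,0,0,0,0]]';  python3 -m crank '[[0,0.008,0,0,0,0,0],[0,0.004,0,0,0,0,0],[0,0,0,0,0,0,0]]'; python3 -c "
from h import *
to([469,-110,64])"
```

```text
time: 5.05
position: [474.4, -122.5, 83.4]
tcp_rot: [-0.698, 0.704, -0.088, 0.097]
force: [1.1, -0.4, -0.9]
width: -0.0
time: 5.3
position: [472.9, -121.3, 68.8]
tcp_rot: [-0.699, 0.703, -0.088, 0.094]
force: [-0.1, -0.3, -0.3]
width: 0.002
t 5.3 p [ 472.9 -121.3   68.8] zaz 1.311 down [ 0.007 -0.008 -1.   ] F [-0.08 -0.34 -0.28] w 0.002
tool shift mm [-6.8  4.7 10. ]
```

```bash
python3 -m crank '[[-0.005,0,0.01,0,0,0,0],[0,0.003,0.001,0,0,0,0],[0,0.003,0,0,0,0,0],[0,0.003,0,0,0,0,0],[0,0.003,0,0,0,0,0]]';  python3 -m crank '[[0,0.002,0,0,0,0,0]]';python3 -m crank '[[0,0.001,0,0,0,0,0]]'; python3 -m crank '[[0,0.001,0,0,0,0,0]]';python3 -m crank '[[0,0.001,0,0,0,0,0]]'; python3 -m crank '[[0,0.0005,0,0,0,0,0]]'; python3 -m crank '[[0,0.0005,0,0,0,0,0]]'
```

```text
time: 5.72
position: [472.0, -110.1, 59.2]
tcp_rot: [-0.698, 0.704, -0.088, 0.097]
force: [-3.0, -1.0, 3.8]
width: -0.0
time: 5.8
position: [472.0, -110.5, 57.2]
tcp_rot: [-0.698, 0.704, -0.088, 0.097]
force: [-5.9, 1.2, 22.0]
width: 0.001
time: 5.88
position: [472.1, -110.5, 56.7]
tcp_rot: [-0.698, 0.704, -0.088, 0.097]
force: [-14.9, 4.1, 48.0]
width: 0.001
time: 5.97
position: [472.1, -110.6, 56.7]
tcp_rot: [-0.698, 0.704, -0.088, 0.097]
force: [-16.5, 5.1, 46.1]
width: -0.003
time: 6.05
position: [472.1, -110.5, 56.8]
tcp_rot: [-0.697, 0.704, -0.088, 0.097]
force: [-14.2, 4.4, 39.2]
width: -0.001
time: 6.13
position: [472.0, -110.5, 57.2]
tcp_rot: [-0.697, 0.705, -0.088, 0.097]
force: [-8.7, 2.7, 19.0]
width: 0.002
time: 6.22
position: [472.0, -110.5, 57.3]
tcp_rot: [-0.697, 0.705, -0.088, 0.097]
force: [-5.8, 2.5, 14.0]
width: 0.0
```

The press was clear this time: about 7 mm down with 14–48 N. Now I'll release and go behind the wedge.

```bash
python3 -m crank '[[0,-0.002,0,0,0,0,0],[0,-0.003,0,0,0,0,0],[0,-0.003,0,0,0,0,0],[0,-0.01,0,0,0,0,0],[0,-0.03,0,0,0,0,0.14]]';  python3 -m crank '[[0,-0.03,-0.02,0,0,0,0.14],[0,-0.02,-0.04,0,0,0,0.14],[0,0,-0.04,0,0,0,0.14],[0,0,-0.04,0,0,0,0.14],[0,0,-0.04,0,0,0,0.14]]';python3 -m crank '[[-0.01,0,-0.005,0,0,0,0.14],[0,0,0,0,0,0,0.14],[0,0,0,0,0,0,0.14]]'
 python3 -c "
from h import *
to([415.5,-292.5,8])
np.save('wi2.npy',eyes.camera_info('wrist'),allow_pickle=True)
snap('wrist','w2')"
```

```text
time: 6.63
position: [469.5, -109.7, 103.4]
tcp_rot: [-0.698, 0.704, -0.091, 0.095]
force: [-0.4, -0.0, -0.5]
width: 0.125
time: 7.05
position: [427.4, -280.6, 166.2]
tcp_rot: [-0.699, 0.705, -0.081, 0.093]
force: [0.9, -0.5, -0.6]
width: 0.142
time: 7.3
position: [412.9, -292.4, 168.5]
tcp_rot: [-0.697, 0.705, -0.085, 0.098]
force: [-0.3, 0.2, -0.9]
width: 0.137
t 7.3 p [ 412.9 -292.4  168.5] zaz 1.312 down [ 0.017 -0.014 -1.   ] F [-0.34  0.24 -0.94] w 0.137
tool shift mm [ -0.8 160.5   2. ]
```

View pics/w2.png

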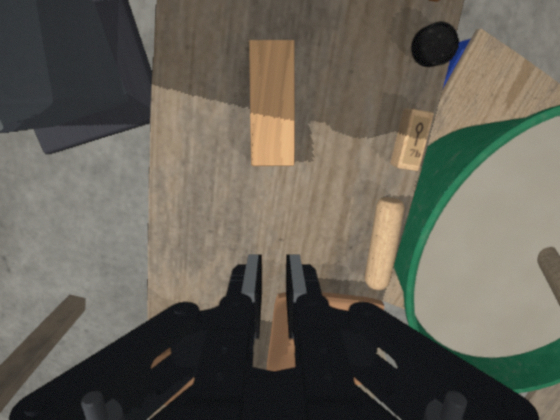

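```bash
python3 - <<'E'
from h import *
i=np.load('wi2.npy',allow_pickle=True).item()
N=world('w',[(249.5,40.5),(293.5,40.5)],z=2,info=i);B=world('w',[(250.5,164.5),(294,165)],z=22,info=i)
n=N.mean(0);b=B.mean(0);v=n-b;print(n,b,np.linalg.norm(v[:2]),'az',np.arctan2(v[1],v[0]))
E
python3 -m crank '[[0,0.035,0,0,0,0,0.14],[0,0.035,0,0,0,0,0.14],[0,0.035,0,0,0,0,0.14],[0,0.02,0,0,0,0,0.14],[0,0.01,0,0,0,0,0.14]]';python3 -m crank '[[0,0.005,0,0,0,0,0.14],[0,0,0,0,0,0,0.14],[0,0,0,0,0,0,0.14]]'
 python3 -c "
from h import *
to([415.5,-292.5,8])"
```

```text
[ 449.84698507 -162.22871434    2.        ] [ 422.30621823 -267.0660394    22.        ] 108.3944581733445 az 1.3139008845866036
time: 7.77
position: [423.5, -289.8, 33.6]
tcp_rot: [-0.697, 0.706, -0.078, 0.099]
force: [-0.5, 0.0, 0.4]
width: 0.141
time: 8.02
position: [424.8, -286.6, 27.2]
tcp_rot: [-0.698, 0.705, -0.077, 0.096]
force: [-0.2, 0.3, 1.1]
width: 0.142
t 8.02 p [ 424.8 -286.6   27.2] zaz 1.325 down [ 0.025 -0.014 -1.   ] F [-0.24  0.25  1.1 ] w 0.142
tool shift mm [-8.1 19.  -7.9]
```

```bash
python3 -m crank '[[-0.007,0.002,-0.007,0.014,0,0.025,0.14],[-0.002,0.006,-0.002,0,0.01,0,0.14],[0,0.006,0,0,0,0,0.14],[0,0.004,0,0,0,0,0.14],[0,0,0,0,0,0,0.14]]'
 python3 -c "
from h import *
to([415.5,-292.5,8])"
```

```text
time: 8.43
position: [417.5, -294.0, 12.6]
tcp_rot: [0.702, -0.7, 0.086, -0.094]
force: [-0.1, -0.4, -0.3]
width: 0.144
t 8.43 p [ 417.5 -294.    12.6] zaz 1.315 down [ 0.012  0.001 -1.   ] F [-0.09 -0.39 -0.34] w 0.144
tool shift mm [-2.3  4.6  0.9]
```

```bash
python3 -m crank '[[-0.002,0.003,0,0,0,0,0.14],[0,0.001,0.003,0,0,0,0.14],[0,0,0.005,0,0,0,0.14],[0,0,0.005,0,0,0,0.14],[0,0,0.005,0,0,0,0.14]]'
python3 -m crank '[[0.0005,0,0.006,0,0,0,0.14],[0.0005,0,0.006,0,0,0,0.14],[0.0005,0,0.006,0,0,0,0.14],[0.0005,0,0.006,0,0,0,0.14],[0,0,0,0,0,0,0.14]]'
 python3 -c "
from h import *
to([415.5,-292.5,8])
np.save('wi3.npy',eyes.camera_info('wrist'),allow_pickle=True)
snap('wrist','w3')"
```

```text
time: 8.85
position: [420.6, -274.7, 8.6]
tcp_rot: [0.702, -0.701, 0.086, -0.095]
force: [0.5, -0.1, -0.6]
width: 0.135
time: 9.27
position: [430.4, -247.4, 9.1]
tcp_rot: [0.702, -0.701, 0.085, -0.094]
force: [0.3, 0.4, -0.1]
width: 0.141
t 9.27 p [ 430.4 -247.4    9.1] zaz 1.317 down [ 0.014  0.001 -1.   ] F [ 0.3   0.37 -0.07] w 0.141
tool shift mm [ -3.1   0.8 -47.4]
```

View pics/w3.png

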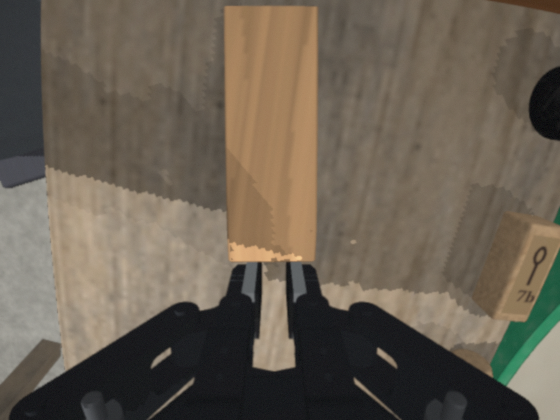

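The fingers are squarely at the wedge's back (edge at about v=262), and the nose is at (225..317, 7).

```bash
cat > wm.py <<'E'
from h import *
F=np.array([470,-109])
def wm(i,Np,Bp):
    N=world('w',Np,z=2,info=i);B=world('w',Bp,z=22,info=i)
    n=N.mean(0)[:2];b=B.mean(0)[:2];v=(n-b)/np.linalg.norm(n-b);a=F-n
    print('nose',n.round(1),'back',b.round(1),np.linalg.norm(n-b).round(1),'az',np.arctan2(v[1],v[0]).round(3),'foot ahead',(a@v).round(1),'foot x',(a@[v[1],-v[0]]).round(1))
E
python3 - <<'E'
from wm import *
wm(np.load('wi3.npy',allow_pickle=True).item(),[(225,7),(317,7)],[(229,261),(314,262)])
E
python3 -m crank '[[0.0005,0,0.006,0,0,0,0.14],[0.0005,0,0.006,0,0,0,0.14],[0.0005,0,0.006,0,0,0,0.14],[0.0005,0,0.006,0,0,0,0.14],[0,0,0,0,0,0,0.14]]'
 python3 -c "
from h import *
to(None)
np.save('wi4.npy',eyes.camera_info('wrist'),allow_pickle=True)
snap('wrist','w4')"
```

```text
nose [ 460.7 -130.5] back [ 433.2 -236.1] 109.1 az 1.316 foot ahead 23.2 foot x 3.5
time: 9.73
position: [438.9, -223.5, 9.2]
tcp_rot: [0.702, -0.701, 0.085, -0.095]
force: [0.5, -0.4, -0.4]
width: 0.141
t 9.73 p [ 438.9 -223.5    9.2] zaz 1.315 down [ 0.014  0.    -1.   ] F [ 0.48 -0.44 -0.43] w 0.141
```

View pics/w4.png

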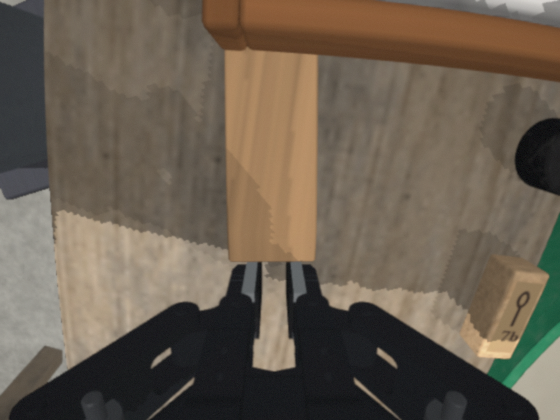

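The nose is now under the frame and close to the foot axis, and lined up. I'll continue in small steps and watch the force.

```bash
python3 -m crank '[[0,0,0.005,0,0,0,0.14],[0,0,0.004,0,0,0,0.14]]'
for i in 1 2 3 4; do python3 -m crank '[[0,0,0.002,0,0,0,0.14]]'|egrep 'pos|force'; done
```

```text
time: 9.95
position: [440.8, -215.6, 9.2]
tcp_rot: [0.702, -0.701, 0.086, -0.095]
force: [-0.5, -0.7, 0.2]
width: 0.145
position: [441.4, -213.2, 9.2]
force: [-0.5, -0.7, -0.5]
position: [441.9, -211.0, 9.2]
force: [0.1, -0.9, -0.5]
position: [442.5, -208.9, 9.2]
force: [-0.6, -0.5, 0.2]
position: [443.0, -206.8, 9.2]
force: [-0.6, -1.3, 1.0]
```

```bash

for i in 1 2 3 4 5; do python3 -m crank '[[0,0,0.0015,0,0,0,0.14]]'|egrep 'pos|force'; done
```

```text
position: [443.4, -205.3, 9.2]
force: [-1.5, -5.5, -0.8]
position: [443.5, -204.5, 9.2]
force: [-2.6, -9.1, -0.4]
position: [443.5, -204.0, 9.2]
force: [-3.0, -10.5, -1.8]
position: [443.3, -203.8, 9.3]
force: [-2.0, -10.5, -1.1]
position: [443.2, -203.7, 9.3]
force: [-2.0, -9.3, -1.3]
```

It stiffened to about 10 N, so it is jammed. I'll back off, then look.

```bash
python3 -m crank '[[0,0,-0.003,0,0,0,0.14],[0,0,-0.01,0,0,0,0.14],[0,0,-0.02,0,0,0,0.14],[0,-0.03,-0.005,0,0,0,0],[0,-0.035,0,0,0,0,0]]'; python3 -m crank '[[0,-0.035,0,0,0,0,0],[0,-0.03,0,0,0,0,0],[0,-0.03,0,0,0,0,0],[0,0,0,0,0,0,0]]'
 python3 -c "
from h import *
to([470,-109,80])
np.save('wi5.npy',eyes.camera_info('wrist'),allow_pickle=True)
snap('wrist','w5');snap('scene','s5')
a=cv2.imread('pics/s5.png')[185:305,170:350]
cv2.imwrite('pics/s5c.png',cv2.resize(a,None,fx=4.4,fy=4.4,interpolation=cv2.INTER_CUBIC))"
```

```text
time: 11.12
position: [428.9, -241.0, 70.4]
tcp_rot: [0.701, -0.701, 0.09, -0.092]
force: [0.6, -0.6, 0.0]
width: -0.001
time: 11.45
position: [428.3, -244.3, 174.6]
tcp_rot: [0.701, -0.701, 0.09, -0.095]
force: [1.6, -0.3, 0.8]
width: -0.001
t 11.45 p [ 428.3 -244.3  174.6] zaz 1.309 down [ 0.007 -0.    -1.   ] F [ 1.6  -0.34  0.83] w -0.001
tool shift mm [  4.7  94.8 141.4]
```

View pics/w5.png

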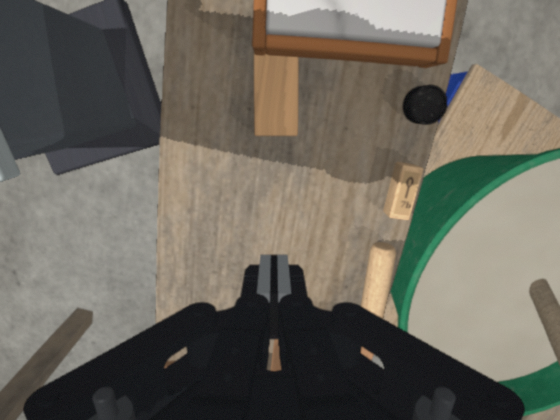

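View pics/s5c.png

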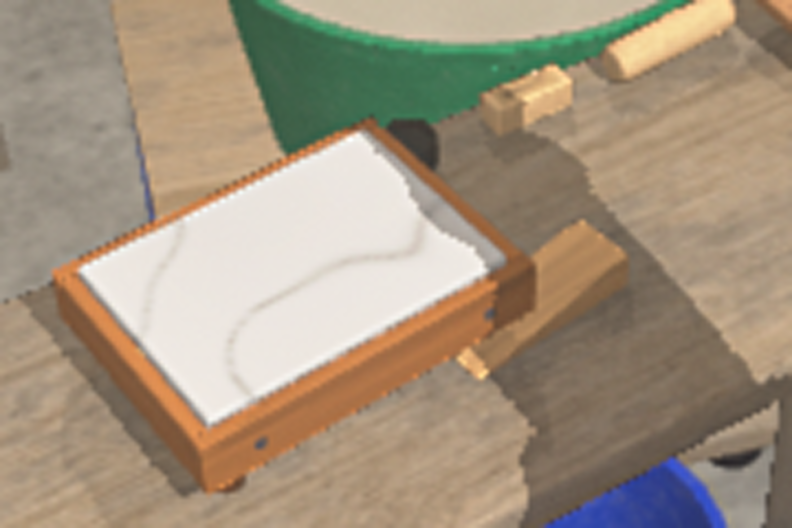

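The wrist view shows the wedge back at (256..298,135) and the slab corners at (254,54) and (445,64). In the scene view the slab is level and unmoved, with the wedge tip peeking out beneath the frame at about (485,375).

```bash
python3 - <<'E'
from wm import *
i=np.load('wi5.npy',allow_pickle=True).item()
B=world('w',[(255.5,135.5),(298,135.5)],z=22,info=i);b=B.mean(0)[:2]
print('back',B.round(1)); S=world('w',[(254,54),(445,65)],z=64,info=i);print('slab C,B',S.round(1))
v=np.array([-(B[1]-B[0])[1],(B[1]-B[0])[0]]);v/=np.linalg.norm(v);v2=np.array([np.cos(1.314),np.sin(1.314)])
n=b+110*v2;a=F-n;print(v,v2,'nose',n,'ahead',a@v2,'x',a@[v2[1],-v2[0]],'dist',np.linalg.norm(a))
# 2nd: nose tip corner in scene at z 1
print(world('scene',[((485.5)/4.4-.5+170,378.5/4.4-.5+185)],z=0))
E
```

```text
back [[ 428.1 -188.    22. ]
 [ 465.7 -198.1   22. ]]
slab C,B [[ 446.2 -127.6   64. ]
 [ 585.  -170.1   64. ]]
[0.25867543 0.9659643 ] [0.25398324 0.96720862] nose [474.82945254 -86.64998191] ahead -22.843730152183102 x 1.0054418919067425 dist 22.865846161114625
[[451.96396429 -86.36124083   0.        ]]
```

The nose is about 22 mm beyond the foot axis, centred within 1–2 mm. Now the firm press.

```bash
python3 -m crank '[[0.002,0,0.04,0,0,0,0],[0.002,0.01,0.04,0,0,0,0],[0,0.025,0.04,0,0,0,0],[0,0.03,0.02,0,0,0,0],[0,0.02,0,0,0,0,0]]';  python3 -m crank '[[0,0.01,0,0,0,0,0],[0,0,0,0,0,0,0]]'; python3 -c "
from h import *
to([470,-109,66])"
```

```text
time: 11.97
position: [467.2, -112.1, 85.7]
tcp_rot: [0.702, -0.7, 0.093, -0.097]
force: [0.1, 0.2, 0.1]
width: 0.001
time: 12.13
position: [463.9, -109.2, 69.3]
tcp_rot: [0.703, -0.699, 0.094, -0.092]
force: [-0.7, 0.5, -0.3]
width: 0.002
t 12.13 p [ 463.9 -109.2   69.3] zaz 1.306 down [-0.002  0.005 -1.   ] F [-0.75  0.51 -0.3 ] w 0.002
tool shift mm [5.8 3.3 1.8]
```

```bash
python3 -m crank '[[0.005,0,0.001,0,0,0,0],[0,0.002,0,0,0,0,0],[0,0.0015,0,0,0,0,0],[0,0,0,0,0,0,0]]'; for i in 1 2 3 4 ; do python3 -m crank '[[0,0.001,0,0,0,0,0]]'|egrep 'pos|force'; done
```

```text
time: 12.47
position: [468.4, -110.4, 64.6]
tcp_rot: [0.703, -0.699, 0.096, -0.092]
force: [0.7, -0.6, 0.3]
width: 0.001
position: [468.7, -110.8, 64.1]
force: [-0.9, 0.7, 2.3]
position: [468.7, -110.9, 63.8]
force: [-8.9, 5.9, 23.7]
position: [468.7, -110.9, 63.8]
force: [-9.1, 4.4, 25.5]
position: [468.7, -110.9, 63.8]
force: [-8.1, 4.2, 22.5]
```

```bash
for i in 1 2 3; do python3 -m crank '[[0,0.0003,0,0,0,0,0]]'|egrep 'pos|force'; done; for i in 1 2; do python3 -m crank '[[0,0.0003,0,0,0,0,0],[0,0.0003,0,0,0,0,0],[0,0.0003,0,0,0,0,0]]'|egrep 'pos|force'; done
```

```text
position: [468.8, -111.0, 64.3]
force: [-0.5, 0.1, 0.2]
position: [469.0, -111.2, 64.6]
force: [-0.6, -0.3, -0.0]
position: [469.2, -111.5, 64.7]
force: [-0.5, -0.4, -0.5]
position: [469.5, -112.0, 64.1]
force: [-1.5, 1.5, 5.4]
position: [469.5, -112.0, 64.0]
force: [-3.5, 0.9, 11.6]
```

```bash
for i in 1 2 3 4 5 6 7 8; do python3 -m crank '[[0,0.0006,0,0,0,0,0],[0,0.0006,0,0,0,0,0]]'|egrep 'pos|force'; done
```

```text
position: [469.5, -112.0, 63.8]
force: [-6.8, 2.1, 22.3]
position: [469.5, -112.0, 63.8]
force: [-7.1, 1.9, 20.4]
position: [469.5, -112.0, 63.9]
force: [-5.8, 1.3, 20.2]
position: [469.5, -112.0, 63.9]
force: [-6.2, 1.7, 19.8]
position: [469.5, -112.0, 63.9]
force: [-6.4, 1.4, 19.4]
position: [469.5, -112.0, 63.9]
force: [-6.3, 1.7, 19.4]
position: [469.5, -112.0, 63.9]
force: [-7.5, 1.9, 19.3]
position: [469.5, -112.0, 63.8]
force: [-6.8, 1.1, 18.9]
```

It holds firm at about 20 N. I'll ease towards 10 N for the requested second.

```bash
for i in 1 2 3 4 5 6 7; do python3 -m crank '[[0,0.00045,0,0,0,0,0],[0,0.00045,0,0,0,0,0]]'|egrep 'pos|force'; done
```

```text
position: [469.5, -112.0, 64.0]
force: [-5.0, 1.8, 13.7]
position: [469.6, -112.0, 64.0]
force: [-5.4, 1.9, 16.1]
position: [469.6, -112.0, 63.9]
force: [-4.8, 2.0, 15.6]
position: [469.6, -112.0, 64.0]
force: [-5.5, 1.0, 15.2]
position: [469.5, -112.0, 63.9]
force: [-4.9, 2.0, 14.0]
position: [469.5, -112.0, 64.0]
force: [-5.5, 1.8, 15.7]
position: [469.5, -112.0, 64.0]
force: [-5.3, 1.7, 15.7]
```

```bash
for i in 1 2 3 4 5; do python3 -m crank '[[0,0.00035,0,0,0,0,0],[0,0.00035,0,0,0,0,0],[0,0.00035,0,0,0,0,0]]'|egrep 'pos|force'; done
python3 -m crank '[[0,-0.002,0,0,0,0,0],[0,-0.01,0,0,0,0,0],[0,-0.03,0,0,0,0,0],[0,-0.03,-0.02,0,0,0,0],[0,-0.03,-0.04,0,0,0,0]]'; python3 -m crank '[[0,0,-0.04,0,0,0,0],[0,0,-0.04,0,0,0,0],[0,0,0,0,0,0,0],[0,0,0,0,0,0,0]]'
 python3 -c "
from h import *
to(None)
np.save('wi6.npy',eyes.camera_info('wrist'),allow_pickle=True)
snap('wrist','w6');snap('scene','s6')
a=cv2.imread('pics/s6.png')[185:305,170:350]
cv2.imwrite('pics/s6c.png',cv2.resize(a,None,fx=4.4,fy=4.4,interpolation=cv2.INTER_CUBIC))"
```

```text
position: [469.5, -112.0, 64.0]
force: [-3.6, 0.1, 12.7]
position: [469.5, -112.0, 64.0]
force: [-5.2, 0.3, 12.6]
position: [469.5, -112.0, 64.0]
force: [-3.2, 1.1, 12.2]
position: [469.5, -112.0, 64.0]
force: [-4.3, 1.6, 12.0]
position: [469.5, -112.0, 64.0]
force: [-4.8, 0.3, 12.9]
time: 17.72
position: [453.7, -158.3, 162.6]
tcp_rot: [-0.699, 0.703, -0.095, 0.089]
force: [1.7, -1.6, 0.4]
width: -0.001
time: 18.05
position: [433.2, -245.0, 173.1]
tcp_rot: [-0.697, 0.705, -0.092, 0.094]
force: [-0.3, 1.6, -0.1]
width: -0.001
t 18.05 p [ 433.2 -245.   173.1] zaz 1.306 down [ 0.002 -0.01  -1.   ] F [-0.27  1.6  -0.1 ] w -0.001
```

View pics/w6.png

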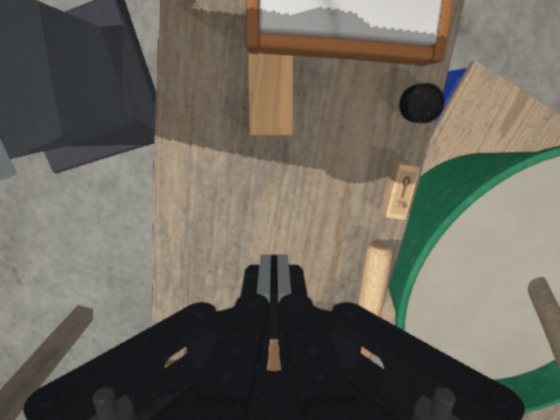

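View pics/s6c.png

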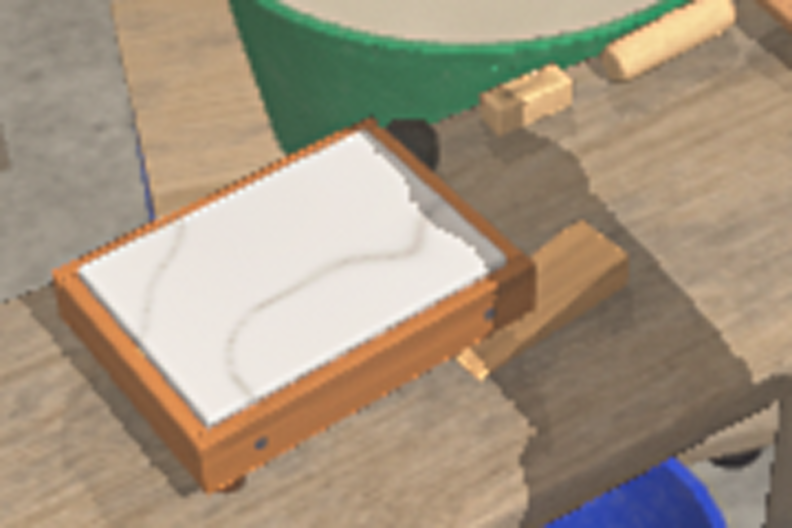

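Nothing changed after the press: the slab is level, the wedge is seated at the same spot and the hand is clear. I'm handing in.

```bash
python3 -c "
from rig import ticket
print(ticket.hand_in())"
```

```text
the job is handed in; nothing more can be done
None
```

The wedge is jammed under the short foot, the slab no longer rocks, and I handed the job in at about 18 s. No verdict came back.

- **Feeling it tip:** I pressed the corner twice, because the first press gave only one force reading clearly above 1.5 N. The second press went down about 7 mm, estimated at 0.075 rad. It peaked at 48 N, much harder than the roughly 4 N needed. A picture after the first press showed the slab back level; I did not measure it right after the second.
- **Pushing the wedge:** I pushed it nose first until the force rose to about 10 N. From the pictures, the nose ended about 22 mm past the foot's axis, with the foot within 1–2 mm of the wedge's centre line.
- **Proving it:** The firm press swung between 0 and 25 N at first. It then stayed on for over a second at each of about 20 N, 15 N and finally 12–13 N, so somewhat above the 10 N asked. The fingertip height stayed at 63.8–64.0 mm through those holds.
- **Last check:** Pictures before and after the press look the same: slab level and in place, wedge flat, the visible bystanders unmoved and the hand clear. The slab corner positions I measured before and after the push differ by 2–4 mm, about the accuracy of the camera calibration.

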